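Empty the tube tote into the bench waste bin and snap its lid shut

ROBOT

A 6-joint arm with a two-finger parallel gripper is mounted at the origin on a cart in front of the work surface, level with it; the furniture and walls round the work are solid. World frame = base frame: x ahead of the robot, y to its left, z up, the work surface at z = 0. Lengths are in mm, angles in rad, forces in N, time in s.
With the tool pointing down it reaches from about 325 to 775 mm from the base axis. Payload 9.3 kg.
Tool frame: the origin (TCP) lies on the centre line of the jaws, within the pads' length; the fingertips stand r.tip_extent ahead of it and the grasp point (between the pads) lies 3 mm ahead of it (r.tip_extent is the distance from the TCP to the fingertips, in mm); z points along the fingers, y is the line along which they close (so a half turn about z gives the same grasp; the last joint's range is limited). The gripper opens to 85 mm and grips with 20 to 120 N. Pads are 22 mm wide; open, the fingers measure 114 mm over their backs; the gripper's body (76 mm by 85 mm) begins 54 mm behind the grasp point. The pads swing forward as they close: fully open they stand 13 mm farther back than shut.
Start: joints at [1.016, 0.259, 0.021, 1.334, 0, 1.418], TCP at [215.092, 506.194, 253.279] pointing down, gripper open.
Joint ranges: [-3.04, 3.04], [-0.91, 1.82], [-1.04, 1.36], [-1.92, 1.95], [-1.52, 1.45], [-3.14, 3.14]. Speed limits (rad/s): [2.22, 2.22, 2.79, 3.14, 3.14, 3.14].

INTERFACE

Orientations are given as a rotation vector (axis times angle).
In Python, from station import r, solve_ik, camera, get_calibration, ticket gives the robot as it stands. The module is installed in compiled form; this text tells all that it offers. Calls block until the motion is done:
- r.goto(position, orientation): joint-space move of the TCP to a pose.
- r.movel(position, v=150, rotation=None, threshold=None): straight line of the TCP; rotation=None keeps the orientation; v is the mean speed in mm/s. With threshold (N) it stops when the force on the tool has changed by that much, and returns True; else False.
- r.move_j(angles): joint-space move.
- r.gripper_to(opening, force=None): opening from 0.0 (shut) to 1.0 (fully open); force is the grip in N (None keeps the last); returns when the fingers have stopped.
- r.sleep(seconds).
- solve_ik(position, orientation): joint angles nearest the present ones, or None.
- camera(name): name is "side" or "top"; returns (picture, depth): 480x640x3 uint8, blue, green, red; 480x640 float32, mm along the optical axis (not along the pixel's ray), 0 where there is no reading.
- get_calibration(name): a dict with "fx", "fy", "cx", "cy" (pixels), "R" (3x3) and "t" (3): a world point X has camera coordinates R X + t. Camera axes: x right, y down, z forward; pixel columns grow to the right and rows downward; lengths in mm; the calibration is good to about 2 mm. A picture is of the moment at which its call begins. get_calibration takes no time and is no camera call.
A pose or a line that the arm cannot do raises r.MotionError and nothing moves.
- ticket.hand_in(): hands the job in; it is judged then, once.
Readings, each from a call of its own:
- r.current_clock(): time.
- r.current_qpos(): joint angles.
- r.current_joint_velocities(): joint speeds.
- r.current_tau(): joint torques, N m.
- r.current_eef_pos(): TCP position.
- r.current_tool_rot(): TCP orientation.
- r.current_ft_force(): force on the tool from outside, world axes, zero at the start.
- r.current_torque(): the same for the moment, N m.
- r.current_opening(): opening from 0.0 (shut) to 1.0 (fully open).
- r.current_finger_force(): force on a finger pad.
Only numpy, scipy, OpenCV 4.12 (cv2) and the standard library are available. Lean on these libraries where they do the work, as an engineer would, in place of code of your own. Each camera call takes 0.05 s, during which the arm holds its last target. There are 200 camera calls.

TASK

Clear away the used microtubes: lift the steel tote by its handle, tip all six tubes out of it into the open waste bin, and set the empty tote back upright in the middle of its white mat. Then swing the bin's lid over and press its pad until the clip snaps and the lid is fully home, and stop pushing there. Leave the timer, the marker and the brown bottle where they are.

Things in the scene. Friction and masses are not known exactly. Their poses are not given: they have to be found in the camera images.
- bin: white bench waste bin that stands fast on the worktop, open box 184 mm (x) by 200 mm (y), rim 118 mm high, walls 4 mm, 114 mm deep inside; origin at the centre of its underside; -x is its front with the clip, roughly towards the robot, +x its back with the lid's hinge; z up
- bin_mouth (a point): centre of the bin's mouth, level with the rim
- lid (a joint): angle of the bin's grey lid in rad: 0 = fully home, 1.57 = upright, to 1.85 = leaning back open. A 192 x 212 x 4.5 mm plate, 0.15 kg, hinged along the bin's back rim. Leaning back it stays; drawn to about 1.1 or less it slowly sinks by itself, but stops on the clip at about 0.06, not yet home; the clip must then be snapped over it by pressing the pad
- lid_edge (a point): middle of the lid's free edge (moves with the lid), 202 mm from the hinge line; shut, it is at the front of the bin, next to the clip. Axes when shut: x towards the hinge, z up out of the lid's outer face
- lid_pad (a point): centre of the top of the ribbed press pad on the lid's outer face, 30 x 56 mm, 6 mm raised, 173 mm from the hinge line; axes as lid_edge. From resting on the clip the pad goes about 10 mm further down: resistance climbs to about 9 N in the first half, falls away as the clip springs over the lid's nose, then the lid stops hard, home and held
- lid_hinge (a point): middle of the lid's hinge line, at the back rim of the bin, 119.5 mm above the worktop; axes those of the bin, hinge line along its y
- clip (a joint): sprung grey clip, a 44 mm wide upright tongue in the middle of the bin's front, reaching 16 mm above the rim; angle in rad it is bent outwards, 0 at rest, about 0.06 at most while the lid's nose passes it
- tote: open steel tube tote, 0.38 kg: flat floor 70 mm (x) by 130 mm (y); two long sides flare out at 35 degrees above level to straight edges 38 mm high, 84 mm either side of the middle; end plates 140 mm apart, joined by a fixed arched handle along y. Either long side may pour: tubes slide at about 20 degrees of slope, so 65 degrees of tilt about y empties it. Origin under its centre, z up
- tote_grip (a point): centre of the black grip on the tote's handle, 105 mm above the tote's underside; the grip is 18 mm wide (tote's x), 80 mm long (tote's y), 16 mm high, free below; axes those of the tote
- mat: white absorbent bench mat fixed on the worktop, 220 x 200 x 2 mm; origin at the centre of its underside, x and y along its sides. The tote starts on it
- tube_01: used 1.5 ml microtube with its cap shut, 42 mm long, 13 mm wide at the cap, plain white, 12 g, lying loose in the tote with five like it; origin at the tube's pointed tip, z along the tube to the cap
- tube_02: used 1.5 ml microtube with its cap shut, 42 mm long, 13 mm wide at the cap, plain white, 12 g, lying loose in the tote with five like it; origin at the tube's pointed tip, z along the tube to the cap
- tube_03: used 1.5 ml microtube with its cap shut, 42 mm long, 13 mm wide at the cap, plain white, 12 g, lying loose in the tote with five like it; origin at the tube's pointed tip, z along the tube to the cap
- tube_04: used 1.5 ml microtube with its cap shut, 42 mm long, 13 mm wide at the cap, plain white, 12 g, lying loose in the tote with five like it; origin at the tube's pointed tip, z along the tube to the cap
- tube_05: used 1.5 ml microtube with its cap shut, 42 mm long, 13 mm wide at the cap, plain white, 12 g, lying loose in the tote with five like it; origin at the tube's pointed tip, z along the tube to the cap
- tube_07: used 1.5 ml microtube with its cap shut, 42 mm long, 13 mm wide at the cap, plain white, 12 g, lying loose in the tote with five like it; origin at the tube's pointed tip, z along the tube to the cap
- timer: white bench timer, 72 x 64 x 22 mm, a bystander; origin under its centre
- marker: white marker pen lying down, 132 x 12 x 13 mm, a bystander; origin under its centre
- amber_bottle: brown glass bottle with a black cap, 56 mm wide, 125 mm high, a bystander; origin under its centre

How it is judged (in metres and radians):
On the way, in this order (a step that is already met when the one before it is completed fails the run):
1. the tote is lifted off its mat (z of tote in the frame of mat above 0.05 m), for 0.1 s.
2. all six tubes lie in the bin (x of tube_01 in the frame of bin between -0.094 and 0.094 m and y of tube_01 in the frame of bin between -0.102 and 0.102 m and z of tube_01 in the frame of bin between -0.003 and 0.112 m and x of tube_02 in the frame of bin between -0.094 and 0.094 m and y of tube_02 in the frame of bin between -0.102 and 0.102 m and z of tube_02 in the frame of bin between -0.003 and 0.112 m and x of tube_03 in the frame of bin between -0.094 and 0.094 m and y of tube_03 in the frame of bin between -0.102 and 0.102 m and z of tube_03 in the frame of bin between -0.003 and 0.112 m and x of tube_04 in the frame of bin between -0.094 and 0.094 m and y of tube_04 in the frame of bin between -0.102 and 0.102 m and z of tube_04 in the frame of bin between -0.003 and 0.112 m and x of tube_05 in the frame of bin between -0.094 and 0.094 m and y of tube_05 in the frame of bin between -0.102 and 0.102 m and z of tube_05 in the frame of bin between -0.003 and 0.112 m and x of tube_07 in the frame of bin between -0.094 and 0.094 m and y of tube_07 in the frame of bin between -0.102 and 0.102 m and z of tube_07 in the frame of bin between -0.003 and 0.112 m), for 0.2 s.
3. the tote stands upright in the middle of the mat again, let go (horizontal distance between tote and mat below 0.05 m and angle between tote's own z axis and vertical below 0.08 rad and z of tote in the frame of mat below 0.008 m and linear speed of tote below 0.03 m/s and contact force between the fingers and tote below 0.1 N), for 0.2 s.
4. the lid is pressed home under the clip (value of joint lid below 0.025 rad), for 0.2 s.
At the end, for the whole second after the job is handed in: All six tubes are inside the bin below its rim; the tote stands upright (within 0.08 rad) on the mat, its centre within 50 mm of the mat's, at rest; the lid is home under the clip (joint below 0.025 rad) (all of step 2 and horizontal distance between tote and mat below 0.05 m and angle between tote's own z axis and vertical below 0.08 rad and z of tote in the frame of mat below 0.008 m and linear speed of tote below 0.03 m/s and value of joint lid below 0.025 rad); the robot touches nothing.
It fails at once if the bin, its lid or its clip is pushed with more than 40 N (contact force between any of the arm, the fingers and bin above 40 N).
It fails at once if a bystander (timer, marker, brown bottle) is moved by more than 30 mm (distance of any of timer, marker, amber_bottle from where it was at the start of the episode above 0.03 m).
It also fails if it takes over 72 s, if anything falls off the work surface, if the arm or the gripper's body presses on something with over 40 N, if the wrist force passes 120 N, or if a joint passes its speed limit or range.

## Working session

There is one attempt and no reset: what is moved stays moved. The work goes in short steps, each a Python script; the robot and the scene stay as the last script left them, time stands still between calls to the robot, and variables do not carry over. Pictures are saved under pics/ and viewed, at most 10 in all, crops included, and the job is handed in when it is done.

```bash
mkdir -p pics; cat > h.py <<'E'
import numpy as np, cv2
from scipy.spatial.transform import Rotation as Ro
from station import r, solve_ik, camera, get_calibration, ticket
def world(name, depth):
    c=get_calibration(name); R=np.array(c["R"]);t=np.array(c["t"]).ravel()
    v,u=np.mgrid[0:480,0:640]
    P=np.stack([(u-c["cx"])/c["fx"]*depth,(v-c["cy"])/c["fy"]*depth,depth],-1)
    return (P-t)@R
E
python3 - <<'E'
from h import *
for n in("top","side"):
    im,d=camera(n); cv2.imwrite(f"pics/{n}0.png",im); np.save(n+"0.npy",world(n,d))
    c=get_calibration(n);print(n,-np.array(c["R"]).T@np.array(c["t"]).ravel(),np.round(c["R"],2).tolist())
print(r.tip_extent,r.current_tool_rot(),r.current_clock())
E
```

```text
top [342.27207446 -10.74061644 986.8531588 ] [[0.15, -0.99, 0.0], [-0.97, -0.15, -0.2], [0.2, 0.03, -0.98]]
side [-358.94853478 -324.91310756 1095.83623039] [[0.31, -0.95, -0.02], [-0.69, -0.21, -0.69], [0.65, 0.23, -0.72]]
22.0 [-6.26763439e-01 -3.07802543e+00  1.75127444e-03] 0.1
```

View pics/top0.png

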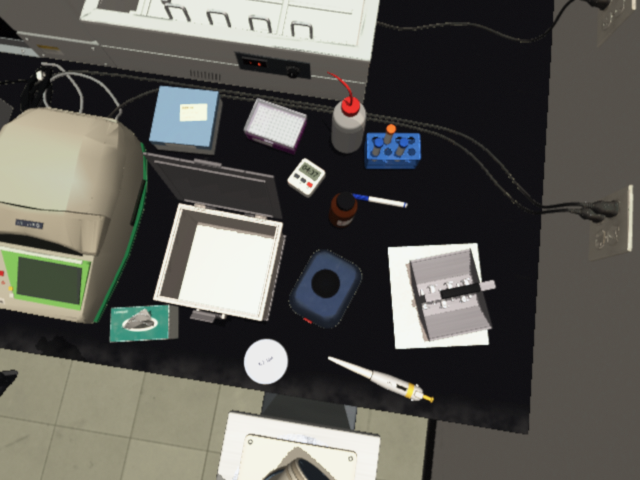

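View pics/side0.png

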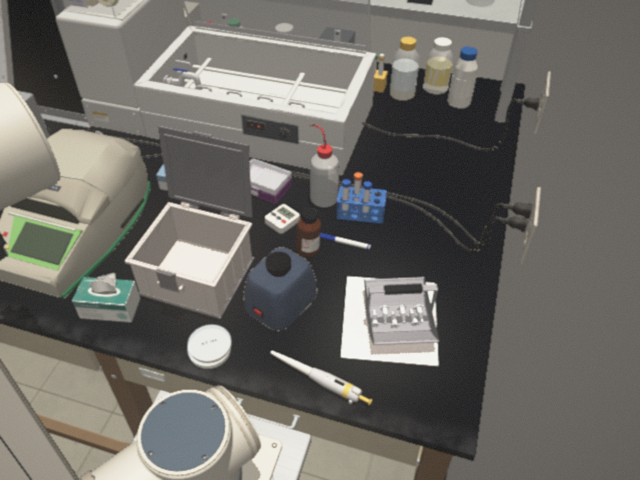

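The top view shows the bin (mouth about (225,250), clip (207,316), lid leaning back), the tote on its mat at about (450,295), and a blue bottle standing between them at (325,288). Next I'll measure with depth.

```bash
python3 - <<'E'
from h import *
W=np.load("top0.npy");S=np.load("side0.npy")
im=cv2.imread("pics/top0.png");g=im.min(2)
f=lambda a:np.round(a,1).tolist()
def box(P):
    b=cv2.minAreaRect(P[:,:2].astype(np.float32)); return len(P),f(b[0]),f(b[1]),round(b[2],2)
v,u=np.mgrid[0:480,0:640]
m=(u>145)&(u<290)&(v>180)&(v<325)&(W[...,2]>112)&(W[...,2]<123); print("rim",box(W[m]))
m=(u>380)&(u<500)&(v>235)&(v<355)&(g>190)&(abs(W[...,2])<12); print("mat",box(W[m]),f(np.median(W[m],0)))
m=(u>400)&(u<505)&(v>240)&(v<350)&(W[...,2]>95)&(W[...,2]<130); print("handle",box(W[m]))
m2=m&(im.max(2)<60); print("grip",box(W[m2]),f(np.median(W[m2],0)))
m=(u>400)&(u<505)&(v>240)&(v<350)&(W[...,2]>10)&(W[...,2]<60); print("tote",box(W[m]))
for n,p in dict(bluecap=(325,283),brown=(343,204),wash=(350,105),rack=(392,150),lidtop=(200,180),lidedge=(210,162),white=(265,362),pcr=(40,150),tissue=(143,320),pip=(400,385),grip=(460,293),instr=(240,60)).items():
    q=W[p[1]-6:p[1]+7,p[0]-6:p[0]+7].reshape(-1,3);print(n,f(q[q[:,2].argmax()]),f(W[p[1],p[0]]))
m=(u>285)&(u<365)&(v>245)&(v<330)&(W[...,2]>15);print("blue",box(W[m]),W[m][:,2].max())
m=(u<150)&(v>105)&(v<320)&(W[...,2]>15);print("pcr",W[m].max(0),W[m].min(0))
# lid from side+top
for n,A,pts in(("top",W,((165,170),(270,185),(230,185),(210,165))),("side",S,((175,145),(235,160),(205,200),(205,140)))):
    for p in pts: print(n,p,f(A[p[1],p[0]]))
a=cv2.resize(im[140:330,140:300],None,fx=3,fy=3);b=cv2.resize(im[230:360,375:505],None,fx=4,fy=4)
c=np.zeros((570,1000,3),np.uint8);c[:,:480]=a;c[:520,480:]=b;cv2.imwrite("pics/c0.png",cv2.resize(c,(800,456)))
E
```

```text
rim (2289, [441.0, 214.4], [214.8, 211.8], 87.95)
mat (4246, [457.9, -242.3], [221.1, 201.1], 11.58) [441.9, -196.9, 3.1]
handle (640, [458.0, -259.2], [18.0, 140.1], 20.19)
grip (332, [452.5, -244.9], [17.6, 109.5], 20.38) [458.2, -258.5, 115.5]
tote (3774, [457.8, -258.1], [173.0, 140.3], 20.23)
bluecap [442.8, -4.5, 137.2] [431.2, 1.4, 129.2]
brown [342.3, -10.7, 986.9] [592.6, -9.6, 125.8]
wash [342.3, -10.7, 986.9] [783.1, 6.5, 170.6]
rack [743.7, -104.0, 110.0] [749.4, -97.8, 62.6]
lidtop [561.0, 221.2, 287.1] [558.8, 237.7, 256.2]
lidedge [342.3, -10.7, 986.9] [569.9, 205.3, 324.4]
white [252.7, 109.4, 37.3] [262.0, 99.2, 33.1]
pcr [579.7, 547.6, 212.5] [583.8, 556.8, 208.9]
tissue [318.1, 354.6, 93.6] [307.3, 352.8, 67.0]
pip [342.3, -10.7, 986.9] [259.6, -180.6, 29.7]
grip [342.3, -10.7, 986.9] [453.8, -259.3, 116.6]
instr [869.6, 235.0, 158.0] [870.3, 252.6, 131.9]
blue (3888, [427.1, 1.6], [118.8, 151.2], 69.62) 986.8531588046238
pcr [780.51269348 789.84690507 986.8531588 ] [283.20250243 -10.74061644  15.04813013]
top (165, 170) [562.2, 293.9, 272.1]
top (270, 185) [557.4, 111.7, 292.2]
top (230, 185) [557.1, 184.5, 259.2]
top (210, 165) [565.3, 204.5, 323.7]
side (175, 145) [561.9, 279.2, 279.9]
side (235, 160) [555.6, 136.8, 276.7]
side (205, 200) [547.1, 220.8, 146.9]
side (205, 140) [563.2, 204.7, 308.7]
```

View pics/c0.png

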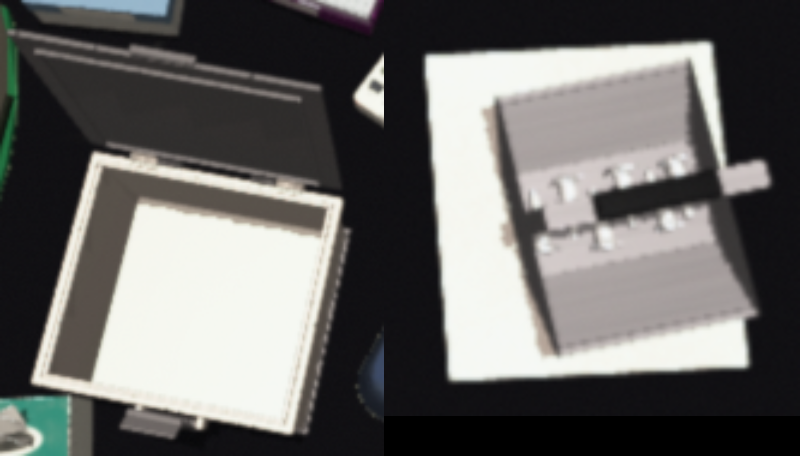

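Crop: bin rim corners at about (180,205),(282,223),(265,320),(155,300) in full-image pixels; the tote's tubes all lie on its floor. Next: the bin frame and reachability checks.

```bash
cat >> h.py <<'E'
def ray(name,p,z):
    c=get_calibration(name);R=np.array(c["R"]);t=np.array(c["t"]).ravel();o=-R.T@t
    d=R.T@np.array([(p[0]-c["cx"])/c["fx"],(p[1]-c["cy"])/c["fy"],1]);return o+d*(z-o[2])/d[2]
def rot(yaw,tilt=0,flip=1):
    """tool down, tool y along +-(x axis at yaw); tilt>0 swings tool z from down towards +x(yaw)"""
    x=np.array([np.cos(yaw),np.sin(yaw),0]);z=np.array([0,0,-1.]);y=flip*x
    A=Ro.from_matrix(np.stack([np.cross(y,z),y,z],1))
    ax=np.array([-np.sin(yaw),np.cos(yaw),0])
    return (Ro.from_rotvec(-tilt*ax)*A).as_rotvec()
def tz(rv): return Ro.from_rotvec(rv).as_matrix()[:,2]
E
python3 - <<'E'
from h import *
W=np.load("top0.npy");S=np.load("side0.npy")
C=[ray("top",p,118)[:2] for p in((179.6,204.6),(281.7,223.3),(265,320.4),(154.6,299.6))]
print(np.round(C,1)); bc=np.mean(C,0)
C=np.array(C); ux=C[0]+C[1]-C[2]-C[3]; uy=C[0]+C[3]-C[1]-C[2]
print("bin",bc,np.degrees(np.arctan2(ux[1],ux[0])),np.degrees(np.arctan2(-uy[0],uy[1])),np.linalg.norm(ux)/2,np.linalg.norm(uy)/2)
yaw=(np.arctan2(ux[1],ux[0])+np.arctan2(-uy[0],uy[1]))/2
B=Ro.from_euler('z',yaw).as_matrix(); b0=np.r_[bc,0]
# depth-based rim refine
v,u=np.mgrid[0:480,0:640]
m=(u>145)&(u<290)&(v>195)&(v<325)&(W[...,2]>113)&(W[...,2]<123)
Q=(W[m]-b0)@B
print("rim x pct",np.percentile(Q[:,0],[0,1,5,50,95,99,100]).round(1),"y",np.percentile(Q[:,1],[0,1,5,50,95,99,100]).round(1),"z",np.median(Q[:,2]))
for A,m in((W,(u>150)&(u<285)&(v>150)&(v<215)),(S,(u>155)&(u<255)&(v>130)&(v<215))):
    Q=(A[m]-b0)@B; Q=Q[(Q[:,2]>150)&(Q[:,2]<340)&(Q[:,0]<200)]
    print("lid",np.polyfit(Q[:,2]-119.5,Q[:,0],1),Q.max(0))
np.save("bin.npy",np.r_[bc,yaw])
def bp(x,y,z): return b0+B@np.array([x,y,z])
for flip in(1,-1):
  a=np.radians(20.2)
  print(flip,"grip",[None if (q:=solve_ik([458,-258.5,z],rot(a,0,flip))) is None else np.round(q,2) for z in(110,300)])
  for t,x,z in((0,-24,300),(45,-24,240),(75,-30,210)):
    rv=rot(yaw,np.radians(t),flip); q=solve_ik(bp(x,0,z)-3*tz(rv),rv); print(t,None if q is None else np.round(q,2))
E
```

```text
[[542.7 314.1]
 [536.5 105.1]
 [344.4 103.4]
 [350.3 319.8]]
bin [443.43303701 210.58120222] -0.5860198757249935 -1.628267496876113 192.2625215116384 212.7924303866508
rim x pct [-108.7  -98.1  -96.1   -4.4   95.8   98.3  104.5] y [-104.3 -103.3 -101.4    4.9  107.9  110.   112.7] z 118.52698721952888
lid [ 0.10339619 99.93586603] [128.64626574 108.38508028 328.76520773]
lid [9.86109035e-02 1.00217542e+02] [127.32151056 113.1684227  328.11409998]
1 grip [array([-0.67,  0.3 , -0.3 ,  0.97,  0.  ,  0.54]), array([-0.67,  0.21,  0.07,  1.43,  0.  ,  0.54])]
0 [ 0.29  0.11 -0.04  1.42 -0.    1.88]
45 [ 0.49 -0.21 -0.77  0.29 -0.35  1.95]
75 None
-1 grip [array([-0.67,  0.3 , -0.3 ,  0.97,  0.  , -2.6 ]), array([-0.67,  0.21,  0.07,  1.43,  0.  , -2.6 ])]
0 [ 0.29  0.11 -0.04  1.42 -0.   -1.26]
45 [ 0.49 -0.21 -0.77  0.29 -0.35 -1.19]
75 None
```

```bash
python3 - <<'E'
from h import *
bx,by,yaw=np.load("bin.npy"); by+=3; np.save("bin.npy",[bx,by,yaw])
B=Ro.from_euler('z',yaw).as_matrix()
# tote lip target at bin (-0.03*dir), lip height zl ; grip = lip - offset
for d in range(-180,180,15):
  y=yaw+np.radians(d); out=[]
  for t in(65,70,75):
    for xl in(-15,15,40):
     for zl in(110,135):
      s=np.radians(t); lx=-(84*np.cos(s)-67*np.sin(s)); lz=-(84*np.sin(s)+67*np.cos(s))
      dr=np.array([np.cos(y),np.sin(y),0]); g=np.array([bx,by,0])+dr*(xl-lx)+[0,0,zl-lz]
      rv=[rot(y,s,f) for f in(1,-1)]
      q=[solve_ik(g-3*tz(a),a) for a in rv]
      k=[i for i in(0,1) if q[i] is not None]
      if k: out.append((t,xl,zl,np.round(q[k[0]],2).tolist(),len(k)))
  if out: print(d,len(out)); [print("   ",o) for o in out[::max(1,len(out)//4)]]
E
```

```text
-90 1
    (65, 40, 110, [0.65, 0.67, 0.08, 1.92, -0.79, -2.06], 2)
-75 12
    (65, -15, 110, [0.79, 0.63, 0.03, 1.81, -0.89, -2.18], 2)
    (65, 15, 135, [0.75, 0.58, 0.01, 1.8, -0.92, -2.22], 2)
    (70, -15, 110, [0.81, 0.69, 0.06, 1.91, -0.91, -2.06], 2)
    (70, 40, 110, [0.74, 0.64, -0.05, 1.8, -0.97, -2.14], 2)
-60 18
    (65, -15, 110, [0.84, 0.5, -0.17, 1.52, -1.02, -2.44], 2)
    (65, 40, 110, [0.75, 0.44, -0.26, 1.35, -1.08, -2.61], 2)
    (70, 15, 110, [0.82, 0.54, -0.2, 1.54, -1.1, -2.37], 2)
    (75, -15, 110, [0.9, 0.64, -0.14, 1.76, -1.1, -2.12], 2)
    (75, 40, 110, [0.81, 0.58, -0.23, 1.6, -1.17, -2.26], 2)
-45 18
    (65, -15, 110, [0.88, 0.33, -0.41, 1.06, -1.12, -2.88], 2)
    (65, 40, 110, [0.76, 0.28, -0.49, 0.79, -1.13, 3.13], 2)
    (70, 15, 110, [0.85, 0.36, -0.45, 0.99, -1.21, -2.89], 2)
    (75, -15, 110, [0.95, 0.47, -0.39, 1.3, -1.25, -2.53], 2)
    (75, 40, 110, [0.83, 0.39, -0.49, 0.94, -1.3, -2.88], 2)
-30 18
    (65, -15, 110, [0.87, 0.15, -0.7, 0.41, -1.11, 2.79], 2)
    (65, 40, 110, [0.74, 0.13, -0.75, 0.14, -1.05, 2.53], 2)
    (70, 15, 110, [0.85
[... 1486 characters left out ...]
.95], 2)
    (65, 40, 110, [-0.2, 0.44, -0.31, 1.56, 0.96, -0.84], 2)
    (70, 15, 110, [-0.27, 0.52, -0.28, 1.7, 0.96, -1.03], 2)
    (75, -15, 110, [-0.35, 0.61, -0.25, 1.83, 0.93, -1.2], 2)
    (75, 40, 110, [-0.26, 0.57, -0.31, 1.75, 1.01, -1.13], 2)
120 11
    (65, -15, 110, [-0.21, 0.6, -0.06, 1.87, 0.75, -1.12], 2)
    (65, 15, 110, [-0.17, 0.57, -0.11, 1.82, 0.78, -1.09], 2)
    (65, 40, 110, [-0.14, 0.55, -0.14, 1.79, 0.81, -1.06], 2)
    (70, -15, 110, [-0.24, 0.66, -0.05, 1.94, 0.77, -1.21], 2)
    (70, 40, 110, [-0.16, 0.61, -0.13, 1.86, 0.83, -1.16], 2)
    (75, 40, 110, [-0.18, 0.67, -0.13, 1.94, 0.84, -1.27], 2)
135 1
    (65, 40, 110, [-0.07, 0.64, 0.01, 1.95, 0.66, -1.2], 2)
```

```bash
python3 - <<'E'
from h import *
a=np.radians(20.2); rv=rot(a)
r.goto([170,390,340],r.current_tool_rot())
r.goto([370,-180,340],rv); print(r.current_clock())
r.goto([458,-258.5,200],rv)
print(r.movel([458,-258.5,110],v=100,threshold=8), r.current_eef_pos(), r.current_ft_force(), r.current_clock())
im,d=camera("side"); cv2.imwrite("pics/s1.png",cv2.resize(im[190:390,300:500],(600,600)))
E
```

```text
2.925
False [ 458.27795556 -258.72198535  110.68004909] [-0.06794931 -0.36819086 -0.04784516] 4.7333
```

View pics/s1.png

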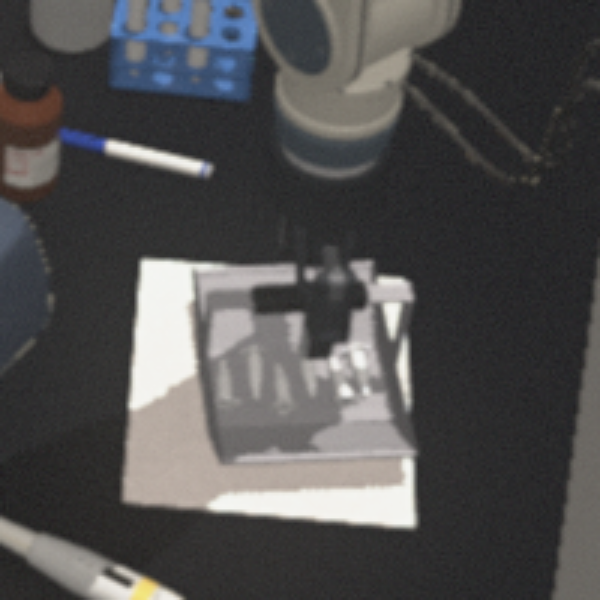

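The fingers straddle the black grip near its middle (crop (315,297)). Gripping and lifting.

```bash
python3 - <<'E'
from h import *
bx,by,yaw=np.load("bin.npy")
a=np.radians(20.2); rv=rot(a)
r.gripper_to(0.0,force=100); print(r.current_opening(),r.current_finger_force(),r.current_ft_force(),r.current_eef_pos())
r.movel([458,-258.5,200],v=80); print(r.current_ft_force())
r.movel([440,-240,310],v=150)
y=yaw+np.pi/2; c=np.array([bx,by])
r.movel([430,-10,315],v=150,rotation=rot((a+y)/2))
r.movel([bx,by-15,310],v=150,rotation=rot(y))
print(r.current_clock(),r.current_eef_pos(),r.current_ft_force(),r.current_opening())
im,d=camera("side"); cv2.imwrite("pics/s2.png",im)
E
```

```text
0.18972634152799192 98.16093921661377 [-1.07753134  0.67374316  4.59039564] [ 458.07848404 -258.55016541  110.31629486]
[ 0.05837495  0.70612791 -4.0093439 ]
10.825 [443.45626611 198.02133342 310.06304132] [ 0.86707674  0.08474843 -3.98312199] 0.18615133766023517
```

View pics/s2.png

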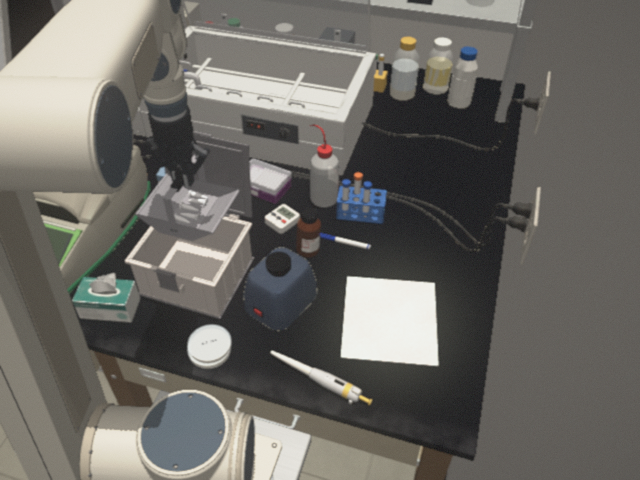

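The tote is above the bin with the tubes in it, and the mat is free. Now the pour.

```bash
python3 - <<'E'
from h import *
bx,by,yaw=np.load("bin.npy"); y=yaw+np.pi/2
dr=np.array([np.cos(y),np.sin(y),0])
def pose(t,gx,gz):
    rv=rot(y,np.radians(t)); return np.array([bx,by,0])+dr*gx+[0,0,gz]-3*tz(rv),rv
steps=[(20,-18,290),(40,-22,262),(52,-25,246),(60,-26,240),(67,-27,236),(75,-28,230)]
for s in steps: print(s,None if solve_ik(*pose(*s)) is None else "ok")
for s in steps:
    p,rv=pose(*s); d=np.linalg.norm(p-r.current_eef_pos())
    r.movel(p,v=max(4,d/(1.0 if s[0]<50 else .7)),rotation=rv)
r.sleep(.6)
print(r.current_clock(),r.current_eef_pos(),r.current_ft_force(),r.current_opening())
im,d=camera("side"); im2,_=camera("top")
cv2.imwrite("pics/s3.png",np.hstack([cv2.resize(im[100:330,90:330],(400,383)),cv2.resize(im2[130:340,120:340],(400,383))]))
E
```

```text
(20, -18, 290) ok
(40, -22, 262) ok
(52, -25, 246) ok
(60, -26, 240) ok
(67, -27, 236) ok
(75, -28, 230) ok
17.0833 [442.83139385 182.69931974 230.79818808] [ 0.50087784 -0.35562531 -4.29745759] 0.18879416555375633
```

View pics/s3.png

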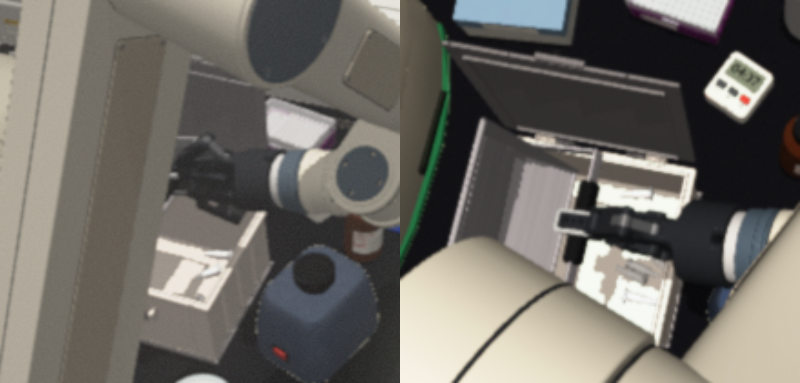

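Tubes have slid into the bin. I'll untilt, return to above the mat and check all six.

```bash
python3 - <<'E'
from h import *
bx,by,yaw=np.load("bin.npy"); y=yaw+np.pi/2; a=np.radians(20.2)
dr=np.array([np.cos(y),np.sin(y),0])
for t,gx,gz in [(40,-24,262),(0,-15,313)]:
    rv=rot(y,np.radians(t)); p=np.array([bx,by,0])+dr*gx+[0,0,gz]-3*tz(rv)
    r.movel(p,v=np.linalg.norm(p-r.current_eef_pos())/1.2,rotation=rv)
r.movel([430,-10,315],v=170,rotation=rot((a+y)/2))
r.movel([457,-243,250],v=170,rotation=rot(a))
print(r.current_clock(),r.current_ft_force(),r.current_opening())
im,d=camera("side"); im2,_=camera("top")
cv2.imwrite("pics/s4.png",np.hstack([cv2.resize(im[190:320,120:260],(400,371),interpolation=2),cv2.resize(im2[190:330,145:295],(400,371),interpolation=2)]))
cv2.imwrite("pics/s4full.png",im);cv2.imwrite("pics/t4full.png",im2)
E
```

```text
22.8417 [ 0.07045658 -0.38217308 -3.68470642] 0.18900495027003517
```

View pics/s4.png

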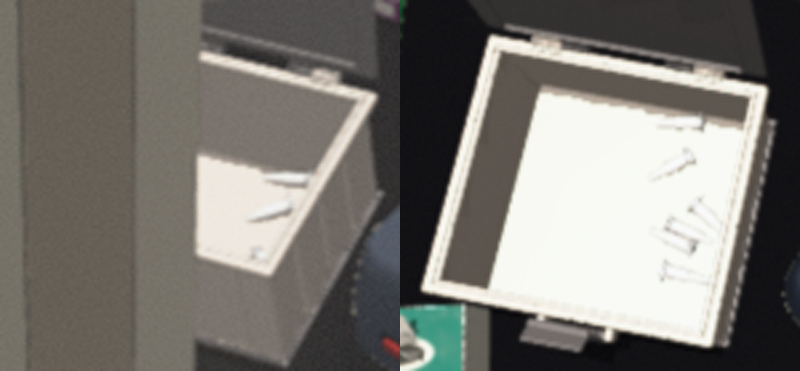

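All six tubes are visible on the bin floor. Setting the tote down.

```bash
python3 - <<'E'
from h import *
r.movel([457,-243,122],v=100)
print(r.movel([457,-243,106],v=15,threshold=3),r.current_eef_pos(),r.current_ft_force())
r.gripper_to(0.5); r.sleep(.2); r.gripper_to(1.0)
r.movel([457,-243,210],v=80); r.movel([430,-200,345],v=200)
print(r.current_clock(),r.current_ft_force())
im2,d=camera("top"); W=world("top",d); cv2.imwrite("pics/t5.png",im2)
# lid pose now
bx,by,yaw=np.load("bin.npy");B=Ro.from_euler('z',yaw).as_matrix()
v,u=np.mgrid[0:480,0:640]
Q=(W[(u>140)&(u<290)&(v>140)&(v<215)]-[bx,by,0])@B;Q=Q[(Q[:,2]>150)&(Q[:,2]<345)&(Q[:,0]<200)&(Q[:,0]>60)]
print(np.polyfit(Q[:,2]-119.5,Q[:,0],1),np.percentile(Q,[1,50,99],axis=0).round(1))
T=W[(u>370)&(u<510)&(v>230)&(v<360)]; T=T[(T[:,2]>25)&(T[:,2]<60)]
print(cv2.minAreaRect(T[:,:2].astype(np.float32)),np.percentile(T[:,2],[5,95]))
# reach of lid hooking poses: tool tilted, pulling lid from behind
for t in(0,20,40):
  for x,z in((150,310),(125,330),(60,300),(0,280),(-40,250)):
    rv=rot(yaw,np.radians(t)); p=np.array([bx,by,0])+B@[x,0,z]
    q=[solve_ik(p,rot(yaw,np.radians(t),f)) for f in(1,-1)]; q2=[solve_ik(p,rot(yaw+np.pi/2,0,f)) for f in(1,-1)] if t==0 else []
    print(t,x,z,[None if k is None else np.round(k,2).tolist() for k in q+q2])
E
```

```text
True [ 456.93220622 -242.94061471  110.31467703] [-0.99542189  0.22729456  5.14337455]
28.4917 [ 0.20408627 -0.52264051 -1.02934331]
[ 0.10400775 99.93663408] [[ 103.1 -105.4  153.2]
 [ 114.    -2.7  255.9]
 [ 124.9  101.9  324.6]]
((457.9261474609375, -227.85060119628906), (162.9874725341797, 111.39190673828125), 18.559675216674805) [26.11915983 42.6274968 ]
0 150 310 [[0.21, 0.4, 0.37, 1.54, -0.0, 1.8], [0.21, 0.4, 0.37, 1.54, -0.0, -1.34], [0.21, 0.4, 0.37, 1.54, 0.0, 0.23], [0.21, 0.4, 0.37, 1.54, 0.0, -2.91]]
0 125 330 [[0.22, 0.35, 0.35, 1.57, -0.0, 1.81], [0.22, 0.35, 0.35, 1.57, -0.0, -1.33], [0.22, 0.35, 0.35, 1.57, 0.0, 0.24], [0.22, 0.35, 0.35, 1.57, 0.0, -2.9]]
0 60 300 [[0.25, 0.24, 0.12, 1.45, -0.0, 1.84], [0.25, 0.24, 0.12, 1.45, -0.0, -1.31], [0.25, 0.24, 0.12, 1.45, 0.0, 0.27], [0.25, 0.24, 0.12, 1.45, 0.0, -2.88]]
0 0 280 [[0.28, 0.15, -0.05, 1.37, -0.0, 1.87], [0.28, 0.15, -0.05, 1.37, -0.0, -1.27], [0.28, 0.15, -0.05, 1.37, 0.0, 0.3], [0.28, 0.15, -0.05, 1.37, 0.0, -2.84]]
0 -40 250 [[0.3, 0.1, -0.19, 1.28, -0.0, 1.89], [0.3, 0.1, -0.19, 1.28, -0.0, -1.25], [0.3, 
[... 288 characters left out ...]
, 1.87], [0.3, 0.05, -0.18, 1.02, -0.11, -1.27]]
20 0 280 [[0.35, -0.04, -0.31, 0.97, -0.12, 1.92], [0.35, -0.04, -0.31, 0.97, -0.12, -1.23]]
20 -40 250 [[0.39, -0.08, -0.43, 0.9, -0.14, 1.95], [0.39, -0.08, -0.43, 0.9, -0.14, -1.19]]
40 150 310 [[0.29, 0.03, -0.34, 0.53, -0.2, 1.81], [0.29, 0.03, -0.34, 0.53, -0.2, -1.33]]
40 125 330 [[0.31, -0.02, -0.33, 0.59, -0.21, 1.83], [0.31, -0.02, -0.33, 0.59, -0.21, -1.31]]
40 60 300 [[0.37, -0.1, -0.48, 0.53, -0.24, 1.87], [0.37, -0.1, -0.48, 0.53, -0.24, -1.27]]
40 0 280 [[0.44, -0.18, -0.59, 0.51, -0.29, 1.93], [0.44, -0.18, -0.59, 0.51, -0.29, -1.21]]
40 -40 250 [[0.49, -0.21, -0.69, 0.46, -0.32, 1.98], [0.49, -0.21, -0.69, 0.46, -0.32, -1.16]]
```

View pics/t5.png

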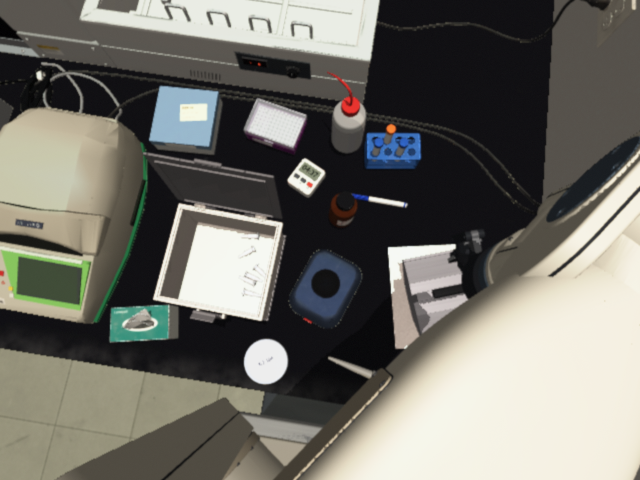

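The tote stands back on the mat; the lid is at about 1.67 rad. Next: go behind the lid with closed fingers and draw it over along its arc.

```bash
cat >> h.py <<'E'
XH=98.
def lidtcp(th,rho=170,gap=10.5):
    bx,by,yaw=np.load("bin.npy");B=Ro.from_euler('z',yaw).as_matrix()
    s,c=np.sin(th),np.cos(th)
    return np.array([bx,by,0])+B@[XH-rho*c+gap*s+11,0,119.5+rho*s+gap*c+22]
def binp(x,y,z):
    bx,by,yaw=np.load("bin.npy");return np.array([bx,by,0])+Ro.from_euler('z',yaw).as_matrix()@[x,y,z]
E
python3 - <<'E'
from h import *
rv=rot(np.load("bin.npy")[2]+np.pi/2)
ths=np.arange(1.65,0.89,-.1)
print([solve_ik(p,rv) is not None for p in [binp(20,0,405),binp(160,0,405),binp(160,0,310)]+[lidtcp(t) for t in ths]])
r.gripper_to(0.0,force=60)
r.movel(binp(20,0,405),v=250,rotation=rv)
r.movel(binp(160,0,405),v=200)
print(r.movel(binp(160,0,310),v=120,threshold=8),r.current_clock())
f0=np.array(r.current_ft_force())
for t in ths:
    hit=r.movel(lidtcp(t),v=60,threshold=20); print(round(t,2),hit,np.round(np.array(r.current_ft_force())-f0,1),r.current_clock())
    if hit: break
im,d=camera("side"); cv2.imwrite("pics/s6.png",im)
im2,d=camera("top"); cv2.imwrite("pics/t6.png",im2)
E
```

```text
[True, True, True, True, True, True, True, True, True, True, True]
False 32.925
1.65 False [-0.7 -0.9  0.2] 33.525
1.55 False [-0.4  0.1 -0.5] 33.9583
1.45 False [-0.8  0.   0.3] 34.3917
1.35 False [ 0.7  0.4 -0.2] 34.825
1.25 False [-0.4  0.8  0.1] 35.2583
1.15 False [-0.1 -0.6 -0.1] 35.6917
1.05 False [ 0.2 -0.3  0.3] 36.125
0.95 False [ 0.  -0.2  0.3] 36.5583
```

View pics/t6.png

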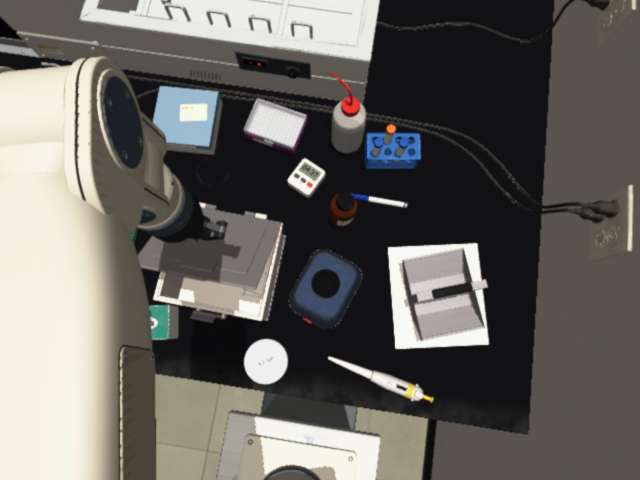

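The lid is over and sinking, and the tote sits upright near the middle of the mat. I'll rise, let it settle on the clip and locate the pad.

```bash
python3 - <<'E'
from h import *
p=r.current_eef_pos(); r.movel([p[0],p[1],330],v=200)
r.movel(binp(-75,-0,300),v=200)
r.sleep(2.5); print(r.current_clock())
bx,by,yaw=np.load("bin.npy");B=Ro.from_euler('z',yaw).as_matrix()
v,u=np.mgrid[0:480,0:640]
for n in("top","side"):
    im,d=camera(n); W=world(n,d); Q=(W-[bx,by,0])@B
    m=(Q[...,0]>-115)&(Q[...,0]<120)&(abs(Q[...,1])<115)&(Q[...,2]>110)&(Q[...,2]<190)
    q=Q[m]; s=q[(abs(q[:,1])>50)]; c=q[(abs(q[:,1])<22)&(abs(q[:,0]+75)<10)]
    print(n,len(q),np.polyfit(s[:,0],s[:,2],1),s[:,:2].min(0),s[:,:2].max(0),len(c),np.median(c[:,2]) if len(c) else None)
    cv2.imwrite(f"pics/{n}7.png",im)
a=cv2.imread("pics/top7.png")[180:340,130:300];b=cv2.imread("pics/side7.png")[150:330,100:290]
cv2.imwrite("pics/c7.png",np.hstack([cv2.resize(a,(400,376)),cv2.resize(b,(397,376))]))
E
```

```text
40.1667
top 9933 [-5.26298185e-02  1.29555967e+02] [-100.9423121 -107.693444 ] [107.40455003 106.8796744 ] 127 138.82462719856736
side 6806 [-2.47550822e-02  1.27505691e+02] [-104.35858677 -106.48583459] [105.82263415 109.87258267] 166 137.69780992317652
```

View pics/c7.png

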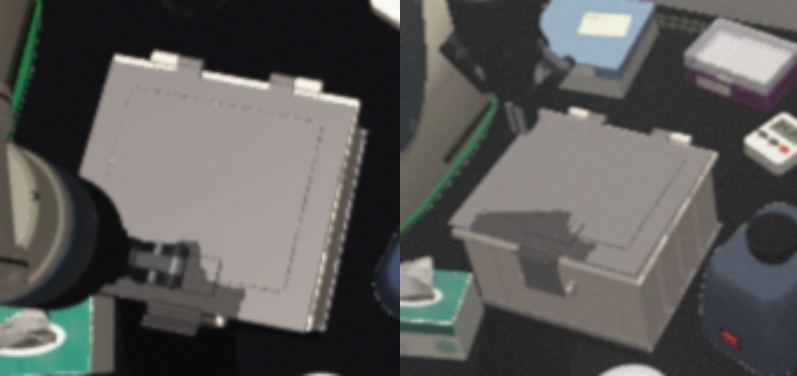

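The lid rests on the clip, not yet home, pad top at about z = 139. Pressing in small steps with the force watched.

```bash
python3 - <<'E'
from h import *
r.movel(binp(-75,0,170),v=100,threshold=6)
f0=r.current_ft_force()[2]; z=168; L=[];zc=None
while z>142:
    r.movel(binp(-75,0,z),v=20,threshold=25)
    f=r.current_ft_force()[2]-f0; ez=r.current_eef_pos()[2]; L.append((z,round(ez,1),round(f,1)))
    if zc is None and f>1.5: zc=ez
    if f>22 or (zc and ez<zc-7 and f>13): break
    z-=1
print(L,r.current_clock())
r.movel(binp(-75,0,190),v=60)
r.movel(binp(-75,0,330),v=200); r.sleep(.3)
bx,by,yaw=np.load("bin.npy");B=Ro.from_euler('z',yaw).as_matrix()
im,d=camera("top"); Q=(world("top",d)-[bx,by,0])@B
m=(Q[...,0]>-90)&(Q[...,0]<80)&(abs(Q[...,1])<100)&(abs(Q[...,1])>50)&(Q[...,2]>110)&(Q[...,2]<190)
print(np.polyfit(Q[m][:,0],Q[m][:,2],1),r.current_clock()); cv2.imwrite("pics/t8.png",im)
E
```

```text
[(168, np.float64(168.1), np.float64(-1.0)), (167, np.float64(166.9), np.float64(-0.2)), (166, np.float64(165.9), np.float64(-1.0)), (165, np.float64(164.9), np.float64(0.1)), (164, np.float64(163.9), np.float64(-0.5)), (163, np.float64(162.9), np.float64(-0.1)), (162, np.float64(161.9), np.float64(-0.5)), (161, np.float64(160.9), np.float64(-0.8)), (160, np.float64(160.1), np.float64(1.5)), (159, np.float64(159.2), np.float64(4.0)), (158, np.float64(158.2), np.float64(4.9)), (157, np.float64(157.1), np.float64(4.7)), (156, np.float64(155.9), np.float64(2.7)), (155, np.float64(154.8), np.float64(-0.7)), (154, np.float64(153.9), np.float64(-1.2)), (153, np.float64(152.9), np.float64(-1.1)), (152, np.float64(152.0), np.float64(-0.1)), (151, np.float64(150.9), np.float64(-0.5)), (150, np.float64(150.4), np.float64(4.4)), (149, np.float64(150.2), np.float64(14.9))] 46.7167
[1.32987632e-03 1.24824121e+02] 48.75
```

```bash
python3 -c "
from h import *
print(ticket.hand_in())"
```

```text
the job is handed in; nothing more can be done
None
```

The job is handed in, at about 49 s of the 72 s allowed: all six tubes are in the bin, the tote is back upright near the middle of its mat, the clip snapped and the lid measures flat (home), and I never touched the timer, marker or brown bottle; the judge's verdict was not shown to me.

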